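# Turn a centrifuge rotor by fingertip and shut the lid

### The arm

A 6-joint arm with a two-finger parallel gripper is mounted at the origin on a cart in front of the work surface, level with it; the furniture and walls round the work are solid. World frame = base frame: x ahead of the robot, y to its left, z up, the work surface at z = 0. Lengths are in m, angles in rad, forces in N, time in s.
With the tool pointing down it reaches from about 0.3 to 0.85 m from the base axis. Payload 5.4 kg.
Tool frame: the origin (TCP) lies between the finger pads; the fingertips stand 17 mm ahead of it and the grasp point (between the pads) lies 2 mm behind it; z points along the fingers, y is the line along which they close (so a half turn about z gives the same grasp; the last joint's range is limited). The gripper opens to 85 mm and grips with 20 to 120 N. Pads are 22 mm wide; open, the fingers measure 114 mm over their backs; the gripper's body (76 mm by 85 mm) begins 54 mm behind the grasp point. The pads swing forward as they close: fully open they stand 13 mm farther back than shut.
Start: joints at [0.926, 0.158, 1.597, -0, 1.386, -0.21], TCP at [0.242, 0.521, 0.248] pointing down, gripper open.
Joint ranges: [-2.91, 2.91], [-0.94, 2.29], [0.18, 2.7], [-1.29, 4.43], [0.17, 2.64], [-3, 3]. Speed limits (rad/s): [2.57, 2.57, 3.14, 3.14, 3.14, 3.14].

### API

Orientations are given as a unit quaternion [x, y, z, w].
In Python, from cell import get_obs, capture, calibration, arm gives the robot as it stands.
- The arm moves only by the tool drive_tool, never from a script. Its argument "targets" is a list of rows, each a list of 3 entries, a list of its own where there are three numbers: the shift along the tool's x, y, z in mm, then the turn, a rotation vector about the tool's x, y, z in rad, then the closure, from -1 (fully open) to 1 (shut), so that 0 is half open. In form: [[[dx, dy, dz], [rx, ry, rz], claw], ...]. A call has 1 to 12 rows; each row is the pose to reach, as a shift and turn from the pose commanded when the call began, along the tool's axes at that moment; what a row does not reach only later rows make up. A row lasts 1/12 s, in which the tool goes at most 41.7 mm and 7.16 degrees, less where a joint would pass 70% of its speed; a pose out of reach is approached as far as the arm can. A call with a gripper value outside its range is refused whole. The fingers move at their own pace and stop on an object; "newtons" is the grip in N (left out, the last holds). Time passes only in rows, so rows that repeat a pose let the fingers close. It gives the time, the measured TCP pose, the force, the opening and the grip force at its end, in the units of the state.
- get_obs(): the state, without advancing time (a new reading comes with each control period).
- capture(name): name is "side" or "top"; returns (picture, depth): 400x640x3 uint8, blue, green, red; 400x640 float32, m along the optical axis (not along the pixel's ray), 0 where there is no reading.
- calibration(name): a dict with "camera_matrix" (3x3 intrinsics, pixels), "world_to_cam" (4x4, takes a point from world to camera coordinates). Camera axes: x right, y down, z forward; pixel columns grow to the right and rows downward; lengths in m; the calibration is good to about 2 mm. A picture is of the moment at which its call begins. calibration takes no time and is no camera call.
- arm.close_job(): hands the job in; it is judged then, once.
The state is a dict: "clock": time; "joint_pos": joint angles; "qvel": joint speeds; "joint_torque": joint torques, N m; "tool_pos": TCP position; "tcp_rot": TCP orientation; "force": force on the tool from outside, world axes, zero at the start; "torque": the same for the moment, N m; "width": finger opening in m; "grip_force": force on a finger pad.
Only numpy, scipy, OpenCV 4.12 (cv2) and the standard library are available. Lean on these libraries where they do the work, as an engineer would, in place of code of your own. Each camera call takes 0.05 s, during which the arm holds its last target. There are 200 camera calls.

### The job

Check by hand that the rotor of the open grey bench centrifuge turns freely: with a fingertip laid lightly on its smooth blue top, turn it anticlockwise (seen from above) until its white mark has passed the red pointer on the bowl's front rim once and come round to it a second time, and leave it with the mark at the pointer. Then push the clear lid all the way shut, pressing the machine only gently throughout (well under 12 newtons), and leave the other things on the bench where they are.

Things in the scene. Friction and masses are not known exactly. Their poses are not given: they have to be found in the camera images.
- centrifuge: grey bench centrifuge, fixed, 184 (x) by 190 (y) mm, housing top 50 mm above the bench; origin on the bench under the rotor's axis; -x is its front (panel with dial), +x its back with the lid's hinge. A white bowl rim (radius 56 to 66 mm, top 62 mm above the bench) surrounds the rotor and bears a red pointer at the front (-x).
- spin_axis (a point): fixed point on the rotor's upright axis, 62 mm above the bench, level with the bowl's rim. The rotor's height is not measured: its flat top lies somewhere from 65 to 83 mm above the bench, different each time, to be found by touch. It sits on a sprung spindle that gives way downward at about 8 N per mm, up to some 4 mm.
- rotor (a joint): angle (rad) of the rotor, a smooth flat disc of radius 48 mm, blue top, white radial mark, nothing to grip. 0 and every whole turn: mark at pointer; grows anticlockwise from above, counting on past a turn. Starts at -2.4 to -0.4, so the second arrival at the pointer reads 6.283. Bearing friction 0.035 N m, stops when not driven; a fingertip pressed on the blue ring with a few N drags it.
- lid (a joint): opening of the clear lid, rad: 0 shut, 1.57 upright. A stiff hinge (0.22 N m) holds it at any angle; it has to be pushed all the way down, with some 2 to 3 N at its edge.
- lid_edge (a point): middle of the lid's outer (when shut, upper) face, 150 mm from the hinge line; a black tab, 50 mm wide, reaches 25 mm beyond it. Site x points to the hinge, z out of the outer face. Lid 140 mm wide; hinge line along the machine's y, 80 mm behind the rotor's axis, 59 mm above the bench; when shut the flat outer face lies 30 mm above the hinge line.
- tape_mid (a point): roll of beige tape lying flat, 103 mm across, 25 mm high; point at its centre; not to be moved
- beaker_mid (a point): clear beaker, 72 mm across, 88 mm high; point half-way up; not to be moved
- marker_mid (a point): blue and white marker pen lying, 135 mm long, 16 mm thick; point at its middle; not to be moved
- flask_mid (a point): large lying culture flask with a red cap, 82x146x39 mm; point at its middle; not to be moved

How it is judged:
On the way, in this order (a step that is already met when the one before it is completed fails the run):
1. the rotor has been turned anticlockwise until the mark is half a turn beyond the pointer, the lid still open (value of joint rotor above 3.14 rad and value of joint lid above 1.2 rad).
2. the mark is at the pointer for the second time (within 0.15 rad), the rotor stands still and the robot has let go, the lid still open (value of joint rotor between 6.133 and 6.433 rad and velocity of joint rotor between -0.05 and 0.05 rad/s and contact force between the fingers and centrifuge below 0.1 N and value of joint lid above 1.2 rad), for 0.2 s.
At the end, for the whole second after the job is handed in: the lid is shut (joint below 0.05 rad, 8 mm at the front edge) and under it the rotor's mark still stands at the pointer after the full turn (6.283 within 0.15 rad) (value of joint lid below 0.05 rad and value of joint rotor between 6.133 and 6.433 rad); the robot touches nothing.
It fails at once if the centrifuge, its rotor or its lid is pressed with more than 12 N (contact force between any of the fingers, the arm and centrifuge above 12 N).
It fails at once if tape, beaker, marker or flask is moved by more than 20 mm (distance of any of tape_mid, beaker_mid, marker_mid, flask_mid from where it was at the start of the episode above 0.02 m).
It also fails if it takes over 72 s, if anything falls off the work surface, if the arm or the gripper's body presses on something with over 40 N, if the wrist force passes 120 N, or if a joint passes its speed limit or range.

## Working session

There is one attempt and no reset: what is moved stays moved. The work goes in short steps, Python scripts to look and compute and a tool call to move; the robot and the scene stay as the last step left them, time stands still between calls to the robot, and variables do not carry over. Pictures are saved under pics/ and viewed, at most 12 in all, crops included, and the job is handed in when it is done.

Besides the shell and the picture viewer there is one more tool, called after ">>>" in YAML: its name, and indented under it one key for each argument. drive_tool: Moves the arm, as the interface text tells. Its arguments: {"type":"object","properties":{"targets":{"type":"array","items":{"type":"array"}},"newtons":{"type":"number"}},"required":["targets"]}

```bash
mkdir -p pics; cat > h.py <<'E'
import numpy as np, cv2
from cell import get_obs, capture, calibration, arm
from scipy.spatial.transform import Rotation as R
def pix2w(name,u,v,d):
    c=calibration(name);K=np.array(c["camera_matrix"]);T=np.linalg.inv(np.array(c["world_to_cam"]))
    p=np.linalg.inv(K)@[u,v,1]*d
    return (T@np.append(p,1))[:3]
def pixz(name,u,v,z):
    a=pix2w(name,u,v,0.);b=pix2w(name,u,v,1.)
    return a+(b-a)*(z-a[2])/(b[2]-a[2])
def w2pix(name,p):
    c=calibration(name);q=(np.array(c["world_to_cam"])@np.append(p,1))[:3];q=np.array(c["camera_matrix"])@q
    return q[:2]/q[2]
E
python3 - <<'E'
from h import *
o=get_obs(); print({k:np.round(v,3) for k,v in o.items()})
for n in("side","top"):
    i,d=capture(n); cv2.imwrite(f"pics/{n}0.png",i); np.save(f"{n}d.npy",d)
    c=calibration(n);print(n,np.round(np.linalg.inv(np.array(c["world_to_cam"])),2).tolist())
E
```

```text
{'clock': np.float64(0.0), 'joint_pos': array([ 0.926,  0.159,  1.598, -0.   ,  1.386, -0.21 ]), 'qvel': array([-0.002,  0.   , -0.001, -0.001, -0.001,  0.002]), 'joint_torque': array([ 1.0000e-03, -3.9600e+01, -3.3143e+01, -0.0000e+00,  9.0000e-03,
       -0.0000e+00]), 'tool_pos': array([0.242, 0.521, 0.247]), 'tcp_rot': array([ 0.216,  0.976, -0.001, -0.   ]), 'force': array([-0.559, -0.629,  0.179]), 'torque': array([ 0.058,  0.034, -0.013]), 'grip_force': np.float64(0.0), 'width': np.float64(0.085)}
side [[1.0, -0.05, 0.08, 0.4], [-0.09, -0.66, 0.75, -0.66], [0.01, -0.75, -0.66, 0.87], [0.0, 0.0, 0.0, 1.0]]
top [[0.0, -1.0, 0.1, 0.37], [-1.0, -0.0, 0.0, 0.21], [-0.0, -0.1, -1.0, 1.4], [0.0, 0.0, 0.0, 1.0]]
```

View pics/side0.png

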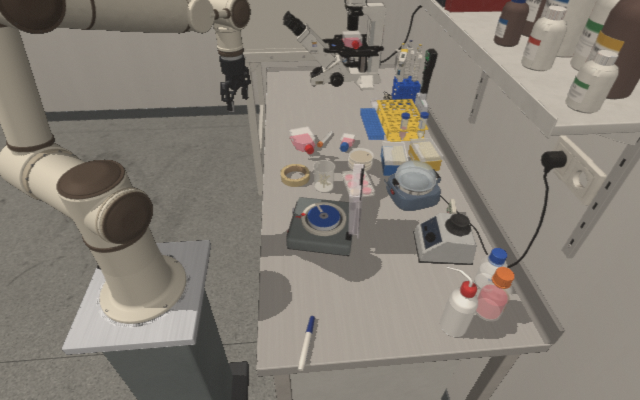

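View pics/top0.png

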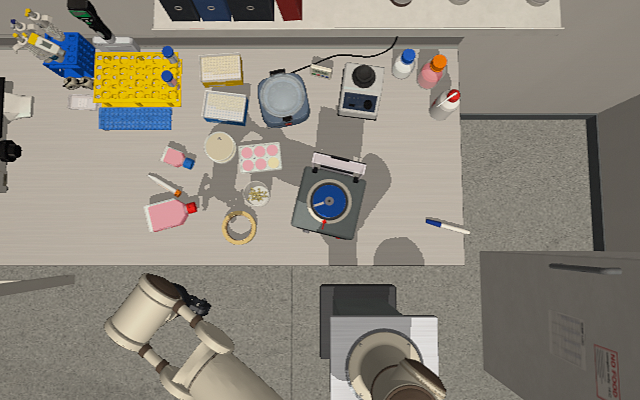

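The side view shows the centrifuge at about (322,225) with its lid upright at (357,200). In the top view the rotor is near (329,202), the red pointer near (322,228) and the white mark near (318,206). I'll enlarge that area.

```bash
python3 - <<'E'
from h import *
i=cv2.imread("pics/top0.png"); d=np.load("topd.npy")
a=cv2.resize(i[140:250,280:380],None,fx=5.4,fy=5.4,interpolation=cv2.INTER_CUBIC)
cv2.imwrite("pics/topc.png",a)
hsv=cv2.cvtColor(i,cv2.COLOR_BGR2HSV)
m=np.zeros(i.shape[:2],np.uint8); m[170:245,295:365]=1
red=((hsv[...,0]<8)|(hsv[...,0]>172))&(hsv[...,1]>130)&(hsv[...,2]>100)&(m>0)
blue=(abs(hsv[...,0].astype(int)-112)<14)&(hsv[...,1]>120)&(m>0)
for n,k in(("red",red),("blue",blue)):
    v,u=np.nonzero(k); print(n,len(u),u.mean(),v.mean(),u.min(),u.max(),v.min(),v.max(), np.median(d[k]))
v,u=np.nonzero(blue);P=np.array([pix2w("top",x,y,d[y,x]) for x,y in zip(u,v)]);print("blue mm",P.min(0),P.max(0),np.median(P,0))
v,u=np.nonzero(red);P=np.array([pix2w("top",x,y,d[y,x]) for x,y in zip(u,v)]);print("red",P.min(0),P.max(0),np.median(P,0))
print(w2pix("top",[0.3,0,0.06]))
for z in(.062,.075):print(pixz("top",329,202,z))
E
```

```text
red 26 325.6923076923077 225.0 322 339 219 238 1.3417742
blue 747 329.3226238286479 200.41499330655958 313 351 173 232 1.3391184
blue mm [0.36762266 0.09923028 0.04536258] [0.5703378  0.20992238 1.4009884 ] [0.49153471 0.16327031 0.06735769]
red [ 0.38194201  0.13320087 -0.00204318] [0.43706094 0.18378946 0.06535491] [0.42656689 0.17801199 0.05727032]
[385.9380828  266.55900567]
[0.48615698 0.16329873 0.062     ]
[0.48500615 0.16374844 0.075     ]
```

View pics/topc.png

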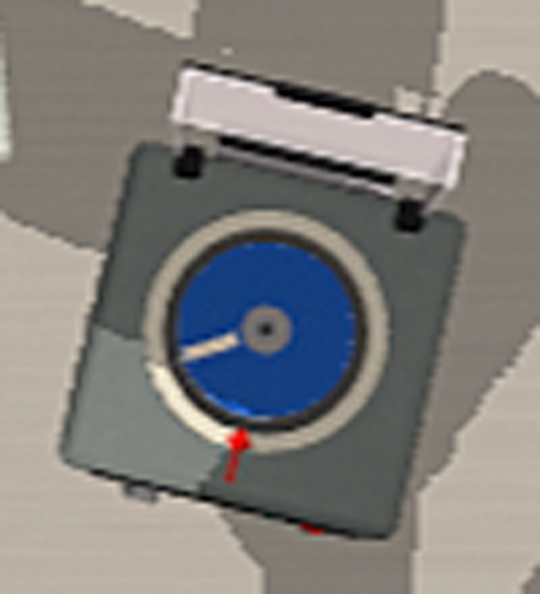

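The crop shows the rotor centre at (267,330), the pointer at (240,440), the mark tip at (180,355) and the lid tab at about (325,100). That puts the machine's yaw at about -13.6° and the rotor at about -1.05 rad. I'll compute world positions next.

```bash
python3 - <<'E'
from h import *
d=np.load("topd.npy")
px=lambda x,y:(280+(x+.5)/5.4-.5,140+(y+.5)/5.4-.5)
c=pixz("top",*px(266.5,331),.062); p=pixz("top",*px(240,437),.062)
print("axis",c,"ptr",p,np.hypot(*(p-c)[:2]),np.degrees(np.arctan2(*(p-c)[1::-1])))
for z in(.066,.074,.082):
    cr=pixz("top",*px(266.5,329.5),z); m=pixz("top",*px(180,355),z); print(z,cr,np.hypot(*(m-cr)[:2]),np.degrees(np.arctan2(*(m-cr)[1::-1])))
yaw=-.237
Rm=np.array([[np.cos(yaw),-np.sin(yaw)],[np.sin(yaw),np.cos(yaw)]])
for x,y in((325,100),(290,88),(365,108),(325,130),(200,100),(440,150),(305,160),(190,160),(410,215)):
    u,v=px(x,y);D=d[int(round(v)),int(round(u))];w=pix2w("top",u,v,D);print((x,y),w.round(3),"machine mm",(Rm.T@(w-c)[:2]*1000).round(0),w[2].round(3))
# rotor/housing depth stats in machine coords
vv,uu=np.mgrid[150:245,285:375];P=np.array([pix2w("top",u,v,d[v,u]) for u,v in zip(uu.ravel(),vv.ravel())])
q=(P[:,:2]-c[:2])@Rm
r=np.hypot(*q.T)
print("rotor z",np.median(P[(r>20)&(r<40),2]),"rim z",np.median(P[(r>58)&(r<64),2]))
h=(abs(q[:,0])<100)&(abs(q[:,1])<100)&(r>75)&(P[:,2]<.07)&(P[:,2]>.04); print("housing z",np.median(P[h,2]),np.percentile(q[h],[1,99],axis=0)*1000)
# lid side view points
ds=np.load("sided.npy");vv,uu=np.mgrid[150:260,335:380];P=np.array([pix2w("side",u,v,ds[v,u]) for u,v in zip(uu.ravel(),vv.ravel())])
q=(P[:,:2]-c[:2])@Rm*1000
for z0 in range(60,260,20):
    k=(P[:,2]*1000>z0)&(P[:,2]*1000<z0+20)&(abs(q[:,0]-95)<70)&(abs(q[:,1])<80)
    if k.sum()>3: print(z0,k.sum(),np.percentile(q[k,0],[5,50,95]).round(),np.percentile(q[k,1],[5,95]).round())
o=get_obs();Rt=R.from_quat(o["tcp_rot"]).as_matrix();print(Rt.round(3));
E
```

```text
axis [0.48940715 0.16345134 0.062     ] ptr [0.4322004 0.1778525 0.062    ] 0.05899157587798341 165.87002872571276
0.066 [0.48985372 0.16358696 0.066     ] 0.0485335237625494 106.5086431830512
0.074 [0.48912124 0.1638628  0.074     ] 0.04824268363908803 106.50864318305116
0.082 [0.48838876 0.16413865 0.082     ] 0.04795184351562664 106.50864318305119
(325, 100) [0.584 0.141 0.233] machine mm [97.  1.] 0.233
(290, 88) [0.589 0.158 0.236] machine mm [98. 18.] 0.236
(365, 108) [0.58  0.122 0.233] machine mm [ 98. -19.] 0.233
(325, 130) [0.572 0.14  0.219] machine mm [86. -3.] 0.219
(200, 100) [0.587 0.201 0.218] machine mm [86. 59.] 0.218
(440, 150) [0.563 0.085 0.215] machine mm [ 90. -59.] 0.215
(305, 160) [0.583 0.142 0.062] machine mm [96.  1.] 0.062
(190, 160) [0.582 0.205 0.063] machine mm [81. 62.] 0.063
(410, 215) [0.551 0.086 0.07 ] machine mm [ 78. -60.] 0.07Traceback (most recent call last):
  File "<stdin>", line 13, in <module>
  File "h.py", line 5, in pix2w
    c=calibration(name);K=np.array(c["camera_matrix"]);T=np.linalg.inv(np.array(c["world_to_cam"]))
ValueError: time passes only in moves, steps and waits
```

>>> drive_tool:
  targets:
    - [[-346,-226,0],[0,0,-0.198],1]
    - [[-346,-226,0],[0,0,-0.198],1]
    - [[-346,-226,0],[0,0,-0.198],1]
    - [[-346,-226,0],[0,0,-0.198],1]
    - [[-346,-226,0],[0,0,-0.198],1]
    - [[-346,-226,0],[0,0,-0.198],1]
    - [[-346,-226,0],[0,0,-0.198],1]
    - [[-346,-226,0],[0,0,-0.198],1]
    - [[-346,-226,0],[0,0,-0.198],1]
    - [[-346,-226,0],[0,0,-0.198],1]
    - [[-346,-226,0],[0,0,-0.198],1]
    - [[-346,-226,0],[0,0,-0.198],1]
  newtons: 20

```text
clock: 1.1
tool_pos: [0.4613, 0.1691, 0.2479]
tcp_rot: [0.12, 0.993, -0.0, -0.001]
force: [0.1, 0.6, 0.4]
width: 0.0001
grip_force: 0.0
```

>>> drive_tool:
  targets:
    - [[0,0,138],[0,0,0],1]
    - [[0,0,138],[0,0,0],1]
    - [[0,0,138],[0,0,0],1]
    - [[0,0,138],[0,0,0],1]
    - [[0,0,138],[0,0,0],1]
    - [[0,0,138],[0,0,0],1]

```text
clock: 1.6
tool_pos: [0.4598, 0.1719, 0.1099]
tcp_rot: [0.117, 0.993, -0.0, -0.001]
force: [0.3, 0.3, -0.1]
width: 0.0001
grip_force: 0.0
```

```bash
python3 - <<'E'
from h import *
c=calibration("top");K=np.array(c["camera_matrix"]);T=np.linalg.inv(np.array(c["world_to_cam"]))
d=np.load("topd.npy");i=cv2.imread("pics/top0.png")
v,u=np.mgrid[150:245,285:375];D=d[v,u]
P=np.einsum('ij,jhw->ihw',np.linalg.inv(K),np.stack([u,v,np.ones_like(u)]))*D
W=(np.einsum('ij,jhw->ihw',T[:3,:3],P)+T[:3,3][:,None,None]).reshape(3,-1)
q=W[:2]-np.array([.4895,.1636])[:,None];r=np.hypot(*q)
for a,b in((18,42),(58,64),(72,85)):
  k=(r>a/1e3)&(r<b/1e3)&(q[0]<.05);print(a,b,k.sum(),np.percentile(W[2][k],[10,25,50,75,90]).round(4))
o=get_obs();print(o["clock"],o["tool_pos"],o["force"])
E
```

```text
18 42 528 [0.0637 0.0655 0.0673 0.0693 0.0708]
58 64 212 [0.0593 0.0607 0.0625 0.0645 0.0661]
72 85 536 [0.047  0.0486 0.0503 0.0523 0.054 ]
1.6 [0.4597773  0.17186269 0.10993259] [ 0.32800765  0.32368733 -0.12570754]
```

>>> drive_tool:
  targets:
    - [[0,0,20],[0,0,0],1]
    - [[0,0,22],[0,0,0],1]
    - [[0,0,23],[0,0,0],1]
    - [[0,0,23.5],[0,0,0],1]
    - [[0,0,24],[0,0,0],1]
    - [[0,0,24.5],[0,0,0],1]
    - [[0,0,24.5],[0,0,0],1]

```text
clock: 2.18
tool_pos: [0.4613, 0.1708, 0.0865]
tcp_rot: [0.118, 0.993, 0.0, 0.001]
force: [-0.1, -1.4, -0.3]
width: 0.0001
grip_force: 0.0
```

>>> drive_tool:
  targets:
    - [[0,0,0.5],[0,0,0],1]
    - [[0,0,1],[0,0,0],1]
    - [[0,0,1],[0,0,0],1]

```text
clock: 2.43
tool_pos: [0.4608, 0.1707, 0.0848]
tcp_rot: [0.118, 0.993, -0.0, -0.0]
force: [-0.4, -0.1, 0.1]
width: 0.0001
grip_force: 0.0
```

```bash
python3 -c "
from h import *
o=get_obs();print(o['force'],o['tool_pos'],o['qvel'],o['joint_torque'])"
```

```text
[-0.43722428 -0.12607923  0.12285743] [0.46078468 0.17072143 0.08476303] [-0.00028905 -0.00049964  0.00260105 -0.00037481  0.00010576 -0.00056193] [-5.09826728e-03 -3.38143122e+01 -2.80086225e+01  4.93498908e-05
 -1.98283349e-02  1.38949240e-04]
```

>>> drive_tool:
  targets:
    - [[0,0,0.5],[0,0,0],1]
    - [[0,0,0.7],[0,0,0],1]
    - [[0,0,0.7],[0,0,0],1]

```text
clock: 2.68
tool_pos: [0.4607, 0.1707, 0.084]
tcp_rot: [0.118, 0.993, -0.0, -0.0]
force: [-0.6, -0.1, 0.8]
width: 0.0001
grip_force: 0.0
```

>>> drive_tool:
  targets:
    - [[0,0,0.5],[0,0,0],1]
    - [[0,0,0.5],[0,0,0],1]
    - [[0,0,0.5],[0,0,0],1]

```text
clock: 2.93
tool_pos: [0.4609, 0.1708, 0.0837]
tcp_rot: [0.118, 0.993, -0.0, -0.0]
force: [0.6, -0.1, 1.2]
width: -0.0001
grip_force: 0.6
```

>>> drive_tool:
  targets:
    - [[0,0,0.4],[0,0,0],1]
    - [[0,0,0.4],[0,0,0],1]
    - [[0,0,0.4],[0,0,0],1]

```text
clock: 3.18
tool_pos: [0.4608, 0.1708, 0.0834]
tcp_rot: [0.118, 0.993, 0.0, -0.0]
force: [-1.1, -0.0, 3.7]
width: -0.0004
grip_force: 1.6
```

>>> drive_tool:
  targets:
    - [[-0.2,-3,0.2],[0,0,0],1]
    - [[-0.6,-6,0.2],[0,0,0],1]
    - [[-1.3,-8.9,0.2],[0,0,0],1]
    - [[-2.4,-11.7,0.2],[0,0,0],1]
    - [[-3.7,-14.4,0.2],[0,0,0],1]
    - [[-5.2,-16.9,0.2],[0,0,0],1]
    - [[-7.1,-19.3,0.2],[0,0,0],1]
    - [[-9.1,-21.5,0.2],[0,0,0],1]

```text
clock: 3.85
tool_pos: [0.4647, 0.1474, 0.0831]
tcp_rot: [0.118, 0.993, -0.0, -0.0]
force: [-0.4, 1.8, 5.2]
width: -0.0004
grip_force: 2.3
```

```bash
python3 - <<'E'
from h import *
o=get_obs();print(o["clock"],o["tool_pos"],o["force"])
i,d=capture("side"); j,_=capture("top")
a=cv2.resize(i[190:260,280:370],None,fx=5,fy=5,interpolation=cv2.INTER_CUBIC)
b=cv2.resize(j[150:240,285:375],None,fx=3.9,fy=3.9,interpolation=cv2.INTER_CUBIC)[:350]
cv2.imwrite("pics/p1.png",np.hstack([a,b]))
E
```

```text
3.85 [0.46474509 0.14740688 0.08307505] [-0.41318223  1.80229899  5.2292315 ]
```

View pics/p1.png

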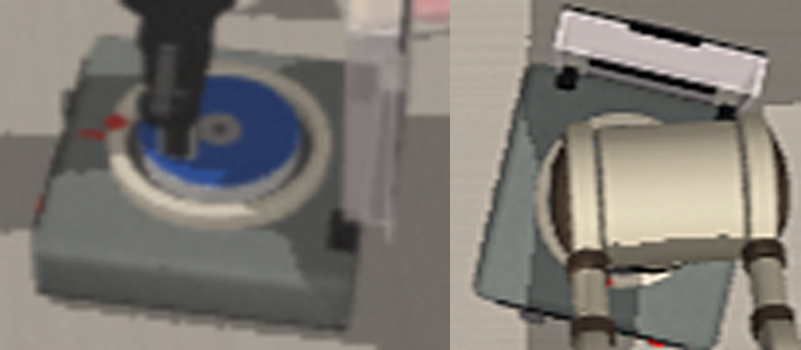

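The side crop shows the fingertip on the blue at (180,150), hiding the mark. The top crop shows the wrist barrel near the lid, so I'll check the barrel's height before going round the back.

```bash
python3 - <<'E'
from h import *
c=calibration("top");K=np.array(c["camera_matrix"]);T=np.linalg.inv(np.array(c["world_to_cam"]))
cs=calibration("side");Ks=np.array(cs["camera_matrix"]);Ts=np.linalg.inv(np.array(cs["world_to_cam"]))
yaw=-.237;Rm=np.array([[np.cos(yaw),-np.sin(yaw)],[np.sin(yaw),np.cos(yaw)]])
def cloud(n,K,T,v0,v1,u0,u1):
    i,d=capture(n);v,u=np.mgrid[v0:v1,u0:u1];P=np.linalg.inv(K)@np.stack([u.ravel(),v.ravel(),np.ones(u.size)])*d[v0:v1,u0:u1].ravel()
    W=(T[:3,:3]@P+T[:3,3:])[:,(P[2]>0)]
    return np.vstack([((W[:2].T-[.4895,.1636])@Rm).T,W[2:]])*1000
A=cloud("top",K,T,140,245,280,390);B=cloud("side",Ks,Ts,60,260,270,390)
for n,M in(("top",A),("side",B)):
  for z in range(90,420,20):
    k=(M[2]>z)&(M[2]<z+20)&(abs(M[1])<110)&(M[0]<78)&(M[0]>-120)
    if k.sum()>4:print(n,z,k.sum(),np.percentile(M[0][k],[2,98]).round(),np.percentile(M[1][k],[2,98]).round())
E
```

```text
top 190 6 [-57.  75.] [-69.  68.]
top 210 98 [-57.  78.] [-68.  66.]
top 270 8 [-58. -54.] [-38. -22.]
top 350 9 [-64.  23.] [-43.  22.]
top 370 179 [-67.  31.] [-88.  46.]
top 390 1279 [-77.  24.] [-86.  41.]
top 410 962 [-107.    8.] [-92.  32.]
side 90 13 [-24.  -8.] [-38. -22.]
side 110 19 [-27.  -7.] [-64. -29.]
side 130 51 [-35.  -3.] [-78.  -9.]
side 150 115 [-37.  56.] [-85. -16.]
side 170 90 [-37.  77.] [-71. -36.]
side 190 119 [-50.  76.] [-71. -32.]
side 210 221 [-54.  78.] [-70.  50.]
side 230 220 [-55.  16.] [-61. -22.]
side 250 135 [-53.  17.] [-62. -32.]
side 270 201 [-53.  16.] [-61. -23.]
side 290 187 [-52.  16.] [-60. -27.]
side 310 65 [-52.  11.] [-60. -39.]
side 330 115 [-35.  25.] [-87. -68.]
side 350 229 [-56.  34.] [-92.   6.]
side 370 352 [-73.  36.] [-93.  27.]
side 390 811 [-86.  26.] [-95.  27.]
side 410 716 [-105.    9.] [-107.   26.]
```

```bash
python3 - <<'E'
import numpy as np
for s in(.8,2.,3.2,4.4,5.6):
    p=s+.1*np.arange(1,13);print(s,[[x,y] for x,y in zip((30*(np.cos(p)-np.cos(s))).round(1).tolist(),(-30*(np.sin(p)-np.sin(s))).round(1).tolist())])
E
```

```text
0.8 [[-2.3, -2.0], [-4.7, -3.7], [-7.3, -5.2], [-10.0, -6.4], [-12.9, -7.4], [-15.8, -8.0], [-18.8, -8.4], [-21.8, -8.5], [-24.8, -8.2], [-27.7, -7.7], [-30.6, -6.9], [-33.4, -5.8]]
2.0 [[-2.7, 1.4], [-5.2, 3.0], [-7.5, 4.9], [-9.6, 7.0], [-11.5, 9.3], [-13.2, 11.8], [-14.6, 14.5], [-15.8, 17.2], [-16.6, 20.1], [-17.2, 23.0], [-17.5, 26.0], [-17.5, 29.0]]
3.2 [[0.3, 3.0], [0.9, 5.9], [1.9, 8.8], [3.0, 11.5], [4.5, 14.1], [6.2, 16.6], [8.2, 18.9], [10.3, 21.0], [12.7, 22.8], [15.2, 24.4], [17.9, 25.7], [20.7, 26.8]]
4.4 [[2.9, 0.8], [5.9, 1.3], [8.8, 1.4], [11.8, 1.3], [14.8, 0.9], [17.7, 0.2], [20.6, -0.8], [23.3, -2.0], [25.9, -3.6], [28.3, -5.4], [30.5, -7.4], [32.5, -9.6]]
5.6 [[1.8, -2.4], [3.3, -5.0], [4.6, -7.7], [5.5, -10.6], [6.2, -13.5], [6.6, -16.4], [6.7, -19.4], [6.5, -22.4], [6.0, -25.4], [5.2, -28.3], [4.2, -31.1], [2.8, -33.8]]
```

>>> drive_tool:
  targets:
    - [[-2.3,-2.0,0],[0,0,0],1]
    - [[-4.7,-3.7,0],[0,0,0],1]
    - [[-7.3,-5.2,0],[0,0,0],1]
    - [[-10.0,-6.4,0],[0,0,0],1]
    - [[-12.9,-7.4,0],[0,0,0],1]
    - [[-15.8,-8.0,0],[0,0,0],1]
    - [[-18.8,-8.4,0],[0,0,0],1]
    - [[-21.8,-8.5,0],[0,0,0],1]
    - [[-24.8,-8.2,0],[0,0,0],1]
    - [[-27.7,-7.7,0],[0,0,0],1]
    - [[-30.6,-6.9,0],[0,0,0],1]
    - [[-33.4,-5.8,0],[0,0,0],1]

```text
clock: 5.05
tool_pos: [0.4955, 0.1341, 0.0829]
tcp_rot: [0.118, 0.993, -0.0, -0.001]
force: [-2.0, -0.1, 5.5]
width: -0.0002
grip_force: 2.8
```

```bash
python3 - <<'E'
from h import *
o=get_obs();print(o["clock"],o["tool_pos"],o["force"])
i,d=capture("side"); cv2.imwrite("pics/p2.png",cv2.resize(i[190:260,280:370],None,fx=5,fy=5,interpolation=cv2.INTER_CUBIC))
E
```

```text
5.05 [0.49548181 0.13410654 0.08288653] [-1.96506566 -0.13804027  5.49762265]
```

View pics/p2.png

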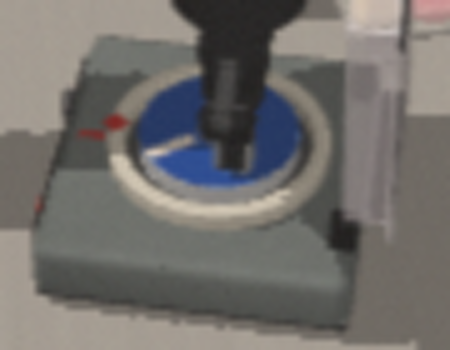

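The mark at (150,153) has passed the pointer at (115,122), so the finger is driving the rotor without obvious slip. I'll continue.

>>> drive_tool:
  targets:
    - [[-2.7,1.4,0],[0,0,0],1]
    - [[-5.2,3.0,0],[0,0,0],1]
    - [[-7.5,4.9,0],[0,0,0],1]
    - [[-9.6,7.0,0],[0,0,0],1]
    - [[-11.5,9.3,0],[0,0,0],1]
    - [[-13.2,11.8,0],[0,0,0],1]
    - [[-14.6,14.5,0],[0,0,0],1]
    - [[-15.8,17.2,0],[0,0,0],1]
    - [[-16.6,20.1,0],[0,0,0],1]
    - [[-17.2,23.0,0],[0,0,0],1]
    - [[-17.5,26.0,0],[0,0,0],1]
    - [[-17.5,29.0,0],[0,0,0],1]

```text
clock: 6.1
tool_pos: [0.5198, 0.1583, 0.083]
tcp_rot: [0.118, 0.993, -0.0, 0.0]
force: [-0.0, -1.9, 4.9]
width: -0.0
grip_force: 2.4
```

```bash
python3 - <<'E'
from h import *
c=pixz("side",280+220.5/5-.4,190+129.5/5-.4,.067);m=pixz("side",280+150.5/5-.4,190+153.5/5-.4,.067);p=pixz("side",280+115/5-.4,190+122/5-.4,.062)
print(c,m,p,np.hypot(*(m-c)[:2])); a=[np.arctan2(*(q-np.array([.4895,.1636,0]))[1::-1]) for q in(m,p)];print("rotor",a[0]-a[1],"with centre c:",np.arctan2(*(m-c)[1::-1])-a[1],a)
E
```

```text
[0.49120733 0.16251372 0.067     ] [0.44894344 0.14591038 0.067     ] [0.43002848 0.17902992 0.062     ] 0.04540823490024106
rotor -5.618037121518506 with centre c: -5.65500513578591 [np.float64(-2.730297863610147), np.float64(2.8877392579083585)]
```

>>> drive_tool:
  targets:
    - [[0.3,3.0,0],[0,0,0],1]
    - [[0.9,5.9,0],[0,0,0],1]
    - [[1.9,8.8,0],[0,0,0],1]
    - [[3.0,11.5,0],[0,0,0],1]
    - [[4.5,14.1,0],[0,0,0],1]
    - [[6.2,16.6,0],[0,0,0],1]
    - [[8.2,18.9,0],[0,0,0],1]
    - [[10.3,21.0,0],[0,0,0],1]
    - [[12.7,22.8,0],[0,0,0],1]
    - [[15.2,24.4,0],[0,0,0],1]
    - [[17.9,25.7,0],[0,0,0],1]
    - [[20.7,26.8,0],[0,0,0],1]

```text
clock: 7.1
tool_pos: [0.5056, 0.1895, 0.0831]
tcp_rot: [0.118, 0.993, 0.0, 0.0]
force: [1.2, -0.9, 4.4]
width: -0.0002
grip_force: 2.2
```

>>> drive_tool:
  targets:
    - [[2.9,0.8,0],[0,0,0],1]
    - [[5.9,1.3,0],[0,0,0],1]
    - [[8.8,1.4,0],[0,0,0],1]
    - [[11.8,1.3,0],[0,0,0],1]
    - [[14.8,0.9,0],[0,0,0],1]
    - [[17.7,0.2,0],[0,0,0],1]
    - [[20.6,-0.8,0],[0,0,0],1]
    - [[23.3,-2.0,0],[0,0,0],1]
    - [[25.9,-3.6,0],[0,0,0],1]
    - [[28.3,-5.4,0],[0,0,0],1]
    - [[30.5,-7.4,0],[0,0,0],1]
    - [[32.5,-9.6,0],[0,0,0],1]

```text
clock: 8.1
tool_pos: [0.4715, 0.1875, 0.083]
tcp_rot: [0.118, 0.993, 0.0, -0.0]
force: [1.9, 1.8, 6.0]
width: 0.0
grip_force: 2.5
```

```bash
python3 - <<'E'
from h import *
o=get_obs();print(o["clock"],o["tool_pos"],o["force"])
i,d=capture("side"); cv2.imwrite("pics/p3.png",cv2.resize(i[190:260,280:370],None,fx=5,fy=5,interpolation=cv2.INTER_CUBIC))
# expected mark pixels in crop for rotor angles
for a in np.arange(-1.2,6.3,.4):
    t=2.893+a;u=w2pix("side",[.4905+.045*np.cos(t),.163+.045*np.sin(t),.067]);print(round(a,1),((u-[280,190]+.4)*5).round(0),end=" ")
E
```

```text
8.1 [0.47148449 0.18754111 0.08299754] [1.90665025 1.77144555 6.00755669]
-1.2 [203.  78.] -0.8 [176.  86.] -0.4 [155. 101.] 0.0 [144. 120.] 0.4 [144. 141.] 0.8 [157. 161.] 1.2 [180. 176.] 1.6 [209. 183.] 2.0 [241. 182.] 2.4 [268. 172.] 2.8 [288. 155.] 3.2 [296. 135.] 3.6 [292. 114.] 4.0 [277.  96.] 4.4 [253.  83.] 4.8 [224.  77.] 5.2 [195.  80.] 5.6 [169.  90.] 6.0 [151. 106.]
```

View pics/p3.png

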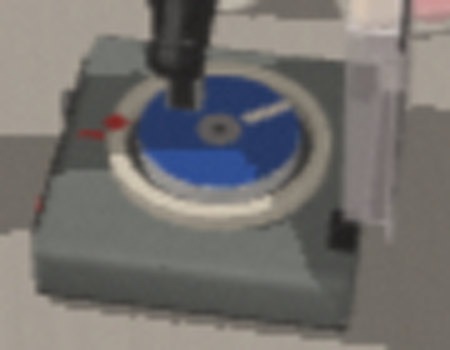

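The mark at (288,105) reads about 3.8 rad, with roughly 13% slip. I need about 2.9 rad more of finger travel.

>>> drive_tool:
  targets:
    - [[1.8,-2.4,0],[0,0,0],1]
    - [[3.3,-5.0,0],[0,0,0],1]
    - [[4.6,-7.7,0],[0,0,0],1]
    - [[5.5,-10.6,0],[0,0,0],1]
    - [[6.2,-13.5,0],[0,0,0],1]
    - [[6.6,-16.4,0],[0,0,0],1]
    - [[6.7,-19.4,0],[0,0,0],1]
    - [[6.5,-22.4,0],[0,0,0],1]
    - [[6.0,-25.4,0],[0,0,0],1]
    - [[5.2,-28.3,0],[0,0,0],1]
    - [[4.2,-31.1,0],[0,0,0],1]
    - [[2.8,-33.8,0],[0,0,0],1]

```text
clock: 9.15
tool_pos: [0.4604, 0.1553, 0.0828]
tcp_rot: [0.118, 0.993, 0.0, -0.001]
force: [0.0, 2.8, 5.4]
width: 0.0
grip_force: 3.0
```

```bash
python3 - <<'E'
import numpy as np
for s in(6.8,8.):
    p=s+.1*np.arange(1,13);print(s,[[x,y] for x,y in zip((30*(np.cos(p)-np.cos(s))).round(1).tolist(),(-30*(np.sin(p)-np.sin(s))).round(1).tolist())])
E
```

```text
6.8 [[-1.6, -2.5], [-3.5, -4.9], [-5.5, -7.0], [-7.8, -9.0], [-10.3, -10.7], [-12.9, -12.1], [-15.7, -13.3], [-18.5, -14.2], [-21.5, -14.8], [-24.5, -15.1], [-27.5, -15.1], [-30.4, -14.9]]
8.0 [[-2.9, 0.6], [-5.8, 1.5], [-8.6, 2.6], [-11.2, 4.0], [-13.7, 5.7], [-16.0, 7.6], [-18.1, 9.8], [-20.0, 12.1], [-21.6, 14.7], [-23.0, 17.3], [-24.1, 20.1], [-24.9, 23.0]]
```

>>> drive_tool:
  targets:
    - [[-1.6,-2.5,0],[0,0,0],1]
    - [[-3.5,-4.9,0],[0,0,0],1]
    - [[-5.5,-7.0,0],[0,0,0],1]
    - [[-7.8,-9.0,0],[0,0,0],1]
    - [[-10.3,-10.7,0],[0,0,0],1]
    - [[-12.9,-12.1,0],[0,0,0],1]
    - [[-15.7,-13.3,0],[0,0,0],1]
    - [[-18.5,-14.2,0],[0,0,0],1]
    - [[-21.5,-14.8,0],[0,0,0],1]
    - [[-24.5,-15.1,0],[0,0,0],1]
    - [[-27.5,-15.1,0],[0,0,0],1]
    - [[-30.4,-14.9,0],[0,0,0],1]

```text
clock: 10.15
tool_pos: [0.486, 0.1334, 0.0826]
tcp_rot: [0.118, 0.993, -0.0, -0.002]
force: [-2.8, 0.7, 6.6]
width: -0.0
grip_force: 3.6
```

```bash
python3 - <<'E'
from h import *
o=get_obs();print(o["clock"],o["tool_pos"],o["force"])
i,d=capture("side"); cv2.imwrite("pics/p4.png",cv2.resize(i[190:260,280:370],None,fx=8,fy=8,interpolation=cv2.INTER_CUBIC))
for a in np.arange(5.2,6.7,.2):
    t=2.893+a;u=w2pix("side",[.4905+.045*np.cos(t),.163+.045*np.sin(t),.067]);print(round(a,1),((u-[280,190]+.4)*8).round(0),end=" ")
E
```

```text
10.15 [0.48600694 0.1334265  0.08261467] [-2.80733741  0.7175267   6.64451062]
5.2 [312. 127.] 5.4 [290. 134.] 5.6 [271. 144.] 5.8 [254. 156.] 6.0 [241. 170.] 6.2 [232. 185.] 6.4 [228. 202.] 6.6 [229. 219.]
```

View pics/p4.png

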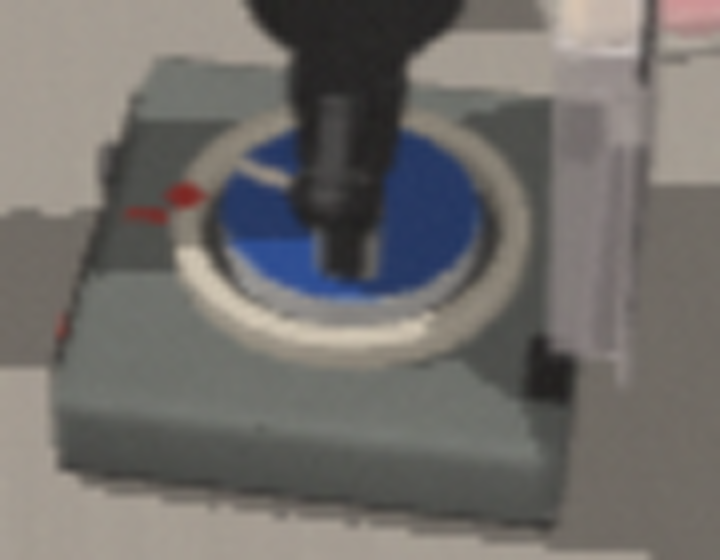

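The mark's outer end at (244,162) reads about 5.93 rad. It needs 0.35 more, then I lift off.

>>> drive_tool:
  targets:
    - [[-2.9,0.6,0],[0,0,0],1]
    - [[-5.8,1.5,0],[0,0,0],1]
    - [[-8.6,2.6,0],[0,0,0],1]
    - [[-11.2,4.0,0],[0,0,0],1]
    - [[-11.2,4.0,0],[0,0,0],1]
    - [[-11.2,4.0,-3],[0,0,0],1]
    - [[-11.2,4.0,-20],[0,0,0],1]
    - [[-11.2,4.0,-60],[0,0,0],1]
    - [[-11.2,4.0,-100],[0,0,0],1]
    - [[-11.2,4.0,-100],[0,0,0],1]

```text
clock: 11.03
tool_pos: [0.5026, 0.135, 0.1902]
tcp_rot: [0.118, 0.993, 0.001, 0.005]
force: [0.9, -0.2, 1.0]
width: 0.0006
grip_force: 0.0
```

```bash
python3 - <<'E'
from h import *
o=get_obs();print(o["clock"],o["tool_pos"],o["force"])
i,d=capture("side"); cv2.imwrite("pics/p5.png",cv2.resize(i[190:250,290:370],None,fx=10,fy=10,interpolation=cv2.INTER_CUBIC))
for a in np.arange(5.8,6.7,.1):
    t=2.893+a;u=w2pix("side",[.4905+.045*np.cos(t),.163+.045*np.sin(t),.067]);print(round(a,1),((u-[290,190]+.45)*10).round(0),end=" ")
E
```

```text
11.0333 [0.50255579 0.13497118 0.1901717 ] [ 0.94332709 -0.1613128   0.95272293]
5.8 [218. 195.] 5.9 [209. 203.] 6.0 [202. 212.] 6.1 [196. 222.] 6.2 [191. 232.] 6.3 [188. 242.] 6.4 [186. 253.] 6.5 [186. 264.] 6.6 [187. 274.] 6.7 [190. 285.]
```

View pics/p5.png

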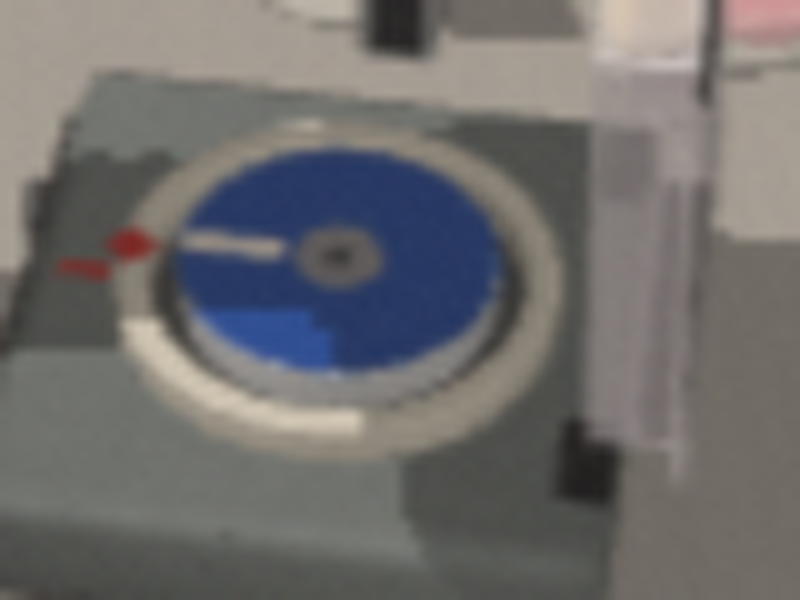

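The mark, with its outer end at (185,240), lines up with the pointer and reads about 6.28 rad. Next I go over and behind the lid, with a numeric check from the top camera.

>>> drive_tool:
  targets:
    - [[0,0,-41],[0,0,0],1]
    - [[0,0,-82],[0,0,0],1]
    - [[0,8,-105],[0,0,0],1]
    - [[-30,25,-105],[0,0,0],1]
    - [[-70,25,-105],[0,0,0],1]
    - [[-110,25,-105],[0,0,0],1]
    - [[-120,25,-105],[0,0,0],1]
    - [[-120,25,-105],[0,0,0],1]
    - [[-120,25,-105],[0,0,0],1]

```text
clock: 11.83
tool_pos: [0.6205, 0.1308, 0.2853]
tcp_rot: [0.118, 0.993, -0.0, -0.003]
force: [0.2, 0.9, -0.6]
width: -0.0002
grip_force: 0.0
```

```bash
python3 - <<'E'
from h import *
o=get_obs();print(o["clock"],o["tool_pos"],o["tcp_rot"],o["force"])
yaw=-.237;Rm=np.array([[np.cos(yaw),-np.sin(yaw)],[np.sin(yaw),np.cos(yaw)]])
print("tcp machine",(Rm.T@(o["tool_pos"][:2]-[.4895,.1636])*1000).round(1))
i,d=capture("side"); j,_=capture("top")
a=cv2.resize(i[120:260,270:400],None,fx=3.5,fy=3.5,interpolation=cv2.INTER_CUBIC)
b=cv2.resize(j[165:240,290:365],None,fx=4.6,fy=4.6,interpolation=cv2.INTER_CUBIC)
b=cv2.copyMakeBorder(b,0,a.shape[0]-b.shape[0],0,0,cv2.BORDER_CONSTANT)
cv2.imwrite("pics/p6.png",np.hstack([a,b]));print(a.shape,b.shape)
E
```

```text
11.8333 [0.62052667 0.13083544 0.28534363] [ 1.18399465e-01  9.92962606e-01 -3.64204385e-04 -2.58773722e-03] [ 0.22735342  0.88557993 -0.59037924]
tcp machine [135.1  -1.1]
(490, 455, 3) (490, 345, 3)
```

View pics/p6.png

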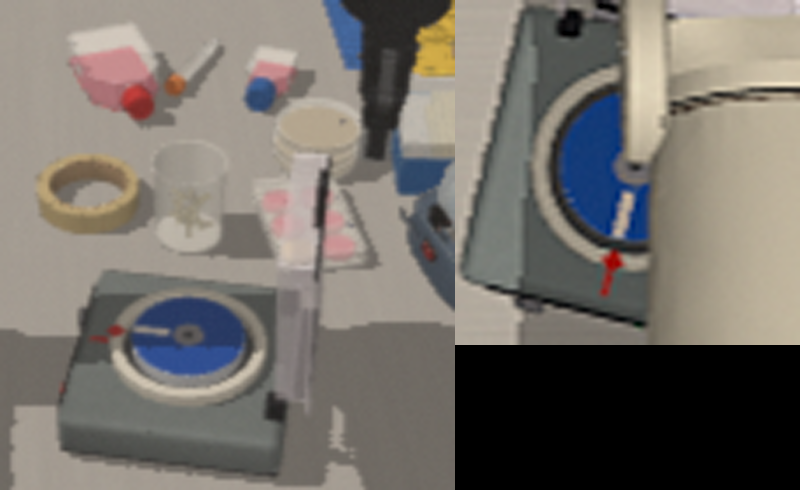

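The mark lines up with the pointer in both views: in the top crop the mark runs (629,195) to (619,235) and the pointer is at (613,262). Now I lower the finger behind the lid and start pushing.

>>> drive_tool:
  targets:
    - [[0,0,30],[0,0,0],1]
    - [[0,0,59],[0,0,0],1]
    - [[0,0,59],[0,0,0],1]
    - [[4,0,59],[0,0,0],1]
    - [[8,0,58.5],[0,0,0],1]
    - [[12,0,58.5],[0,0,0],1]
    - [[16,0,58],[0,0,0],1]
    - [[20,0,58],[0,0,0],1]
    - [[25,0,57.5],[0,0,0],1]
    - [[30,0,57],[0,0,0],1]
    - [[35,0,56.5],[0,0,0],1]
    - [[40,0,56],[0,0,0],1]

```text
clock: 12.93
tool_pos: [0.5827, 0.1406, 0.2327]
tcp_rot: [0.118, 0.993, 0.0, 0.001]
force: [1.2, 0.7, 1.9]
width: -0.0001
grip_force: 0.9
```

>>> drive_tool:
  targets:
    - [[7.6,0,0],[0,0,0],1]
    - [[15.3,0,0.5],[0,0,0],1]
    - [[23,0,1.3],[0,0,0],1]
    - [[30.5,0,2.3],[0,0,0],1]
    - [[38,0,4],[0,0,0],1]
    - [[45.4,0,6],[0,0,0],1]
    - [[52.7,0,8.5],[0,0,0],1]
    - [[60,0,11.5],[0,0,0],1]
    - [[67,0,14.5],[0,0,0],1]
    - [[73.8,0,18],[0,0,0],1]
    - [[80.5,0,22],[0,0,0],1]
    - [[87,0,26],[0,0,0],1]

```text
clock: 13.93
tool_pos: [0.4973, 0.1611, 0.2054]
tcp_rot: [0.118, 0.993, -0.0, -0.0]
force: [0.3, 0.6, 1.2]
width: -0.0001
grip_force: 0.7
```

>>> drive_tool:
  targets:
    - [[6.3,0,4.7],[0,0,0],1]
    - [[12.4,0,9.6],[0,0,0],1]
    - [[18.2,0,14.6],[0,0,0],1]
    - [[23.8,0,19.7],[0,0,0],1]
    - [[29.1,0,25.3],[0,0,0],1]
    - [[34.2,0,31],[0,0,0],1]
    - [[39,0,37],[0,0,0],1]
    - [[43.5,0,43],[0,0,0],1]
    - [[47.6,0,49.4],[0,0,0],1]
    - [[51.4,0,56],[0,0,0],1]
    - [[51.4,0,56],[0,0,0],1]

```text
clock: 14.85
tool_pos: [0.4465, 0.173, 0.1481]
tcp_rot: [0.118, 0.993, -0.0, -0.002]
force: [-0.7, 0.2, -0.2]
width: 0.0001
grip_force: 0.0
```

>>> drive_tool:
  targets:
    - [[3.5,0,6.6],[0,0,0],1]
    - [[6.6,0,13.3],[0,0,0],1]
    - [[9.4,0,20.4],[0,0,0],1]
    - [[11.9,0,27],[0,0,0],1]
    - [[13,0,31],[0,0,0],1]
    - [[13.5,0,34],[0,0,0],1]
    - [[13.5,0,34],[0,0,0],1]

```text
clock: 15.43
tool_pos: [0.4343, 0.1761, 0.1151]
tcp_rot: [0.118, 0.993, -0.0, -0.001]
force: [0.2, -0.0, -0.4]
width: 0.0001
grip_force: 0.0
```

>>> drive_tool:
  targets:
    - [[0.5,0,2],[0,0,0],1]
    - [[0.5,0,4],[0,0,0],1]
    - [[0.5,0,5.5],[0,0,0],1]

```text
clock: 15.68
tool_pos: [0.4347, 0.1763, 0.1105]
tcp_rot: [0.118, 0.993, 0.0, 0.0]
force: [-0.2, 0.0, 0.6]
width: 0.0002
grip_force: 0.4
```

```bash
python3 - <<'E'
from h import *
o=get_obs();print(o["clock"],o["tool_pos"],o["force"])
i,d=capture("side"); cv2.imwrite("pics/p7.png",cv2.resize(i[160:260,270:380],None,fx=5,fy=5,interpolation=cv2.INTER_CUBIC))
E
```

```text
15.6833 [0.4346861  0.17629129 0.11050013] [-0.16185305  0.00475255  0.64252354]
```

View pics/p7.png

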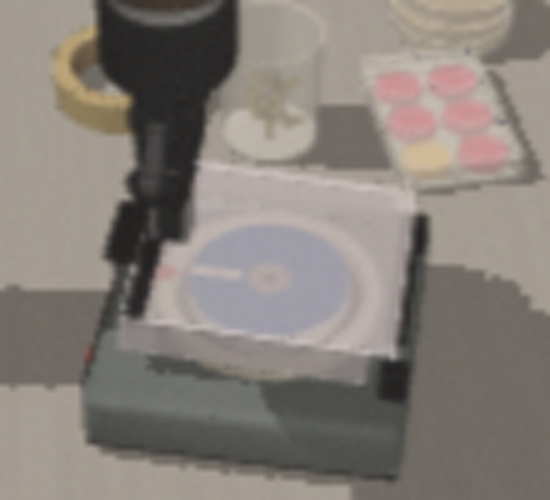

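The lid is almost down under the fingertip at (170,235), and the mark still points at the pointer. I'll press on in small steps.

>>> drive_tool:
  targets:
    - [[0,0,1],[0,0,0],1]
    - [[0,0,2],[0,0,0],1]
    - [[0,0,2],[0,0,0],1]

```text
clock: 15.98
tool_pos: [0.4346, 0.1763, 0.1084]
tcp_rot: [0.118, 0.993, 0.0, 0.0]
force: [-0.3, -0.6, 0.4]
width: 0.0
grip_force: 0.0
```

>>> drive_tool:
  targets:
    - [[0,0,0.6],[0,0,0],1]
    - [[0,0,0.6],[0,0,0],1]
    - [[0,0,0.6],[0,0,0],1]

```text
clock: 16.23
tool_pos: [0.4346, 0.1762, 0.1079]
tcp_rot: [0.118, 0.993, -0.0, 0.0]
force: [0.2, -0.0, 0.0]
width: 0.0004
grip_force: 0.0
```

>>> drive_tool:
  targets:
    - [[0,0,0.5],[0,0,0],1]
    - [[0,0,1],[0,0,0],1]
    - [[0,0,1],[0,0,0],1]

```text
clock: 16.48
tool_pos: [0.4345, 0.1763, 0.1068]
tcp_rot: [0.118, 0.993, -0.0, -0.0]
force: [-0.2, 0.5, -0.5]
width: 0.0001
grip_force: 0.1
```

>>> drive_tool:
  targets:
    - [[0,0,0.5],[0,0,0],1]
    - [[0,0,0.5],[0,0,0],1]
    - [[0,0,0.5],[0,0,0],1]

```text
clock: 16.73
tool_pos: [0.4346, 0.1763, 0.1064]
tcp_rot: [0.118, 0.993, -0.0, 0.0]
force: [-0.2, -0.4, 0.4]
width: 0.0002
grip_force: 0.0
```

>>> drive_tool:
  targets:
    - [[0,0,0.5],[0,0,0],1]
    - [[0,0,0.5],[0,0,0],1]
    - [[0,0,0.5],[0,0,0],1]

```text
clock: 16.98
tool_pos: [0.4346, 0.1763, 0.1059]
tcp_rot: [0.118, 0.993, -0.0, 0.0]
force: [0.1, 0.2, -0.1]
width: -0.0002
grip_force: 0.0
```

>>> drive_tool:
  targets:
    - [[0,0,0.4],[0,0,0],1]
    - [[0,0,0.4],[0,0,0],1]
    - [[0,0,0.4],[0,0,0],1]

```text
clock: 17.23
tool_pos: [0.4346, 0.1763, 0.1054]
tcp_rot: [0.118, 0.993, -0.0, -0.0]
force: [-1.0, 0.1, 0.2]
width: 0.0001
grip_force: 0.1
```

>>> drive_tool:
  targets:
    - [[0,0,0.4],[0,0,0],1]
    - [[0,0,0.4],[0,0,0],1]
    - [[0,0,0.4],[0,0,0],1]

```text
clock: 17.48
tool_pos: [0.4346, 0.1763, 0.1051]
tcp_rot: [0.118, 0.993, -0.0, 0.0]
force: [-0.6, 0.6, 0.2]
width: 0.0002
grip_force: 0.1
```

```bash
python3 - <<'E'
from h import *
c=calibration("side");K=np.array(c["camera_matrix"]);T=np.linalg.inv(np.array(c["world_to_cam"]))
yaw=-.237;Rm=np.array([[np.cos(yaw),-np.sin(yaw)],[np.sin(yaw),np.cos(yaw)]])
i,d=capture("side");v,u=np.mgrid[185:240,290:360]
P=np.linalg.inv(K)@np.stack([u.ravel(),v.ravel(),np.ones(u.size)])*d[185:240,290:360].ravel()
W=T[:3,:3]@P+T[:3,3:];m=((W[:2].T-[.4895,.1636])@Rm)*1000;z=W[2]*1000
for a in range(-90,90,20):
    k=(m[:,0]>a)&(m[:,0]<a+20)&(abs(m[:,1]+20)<45)
    if k.sum()>3:print(a,k.sum(),np.percentile(z[k],[10,50,90]).round(1))
E
```

```text
-90 143 [50.3 89.6 92.8]
-70 256 [ 88.7 108.6 195.1]
-50 285 [ 87.7  92.2 186.5]
-30 159 [87.4 89.1 90.9]
-10 156 [87.4 89.  90.7]
10 158 [86.5 88.7 90.9]
30 157 [86.8 88.7 90.8]
50 171 [85.5 88.5 90.3]
70 177 [45.2 86.2 89.5]
```

The depth shows the lid's face flat at 88.5–89 mm, so it is shut to within about 0.01 rad. One last light press to confirm.

>>> drive_tool:
  targets:
    - [[0,0,0.5],[0,0,0],1]
    - [[0,0,0.5],[0,0,0],1]
    - [[0,0,0.5],[0,0,0],1]

```text
clock: 17.78
tool_pos: [0.4346, 0.1763, 0.1046]
tcp_rot: [0.118, 0.993, -0.0, 0.0]
force: [-0.5, 0.1, -0.6]
width: -0.0005
grip_force: 0.0
```

>>> drive_tool:
  targets:
    - [[0,0,0.3],[0,0,0],1]
    - [[0,0,0.3],[0,0,0],1]
    - [[0,0,0.3],[0,0,0],1]

```text
clock: 18.03
tool_pos: [0.4346, 0.1763, 0.1043]
tcp_rot: [0.118, 0.993, -0.0, -0.0]
force: [0.4, 0.1, 0.2]
width: 0.0001
grip_force: 0.1
```

>>> drive_tool:
  targets:
    - [[0,0,0.5],[0,0,0],1]
    - [[0,0,0.5],[0,0,0],1]
    - [[0,0,0.5],[0,0,0],1]

```text
clock: 18.28
tool_pos: [0.4346, 0.1763, 0.104]
tcp_rot: [0.118, 0.993, -0.0, 0.0]
force: [-0.4, -0.3, 3.8]
width: -0.0002
grip_force: 1.7
```

>>> drive_tool:
  targets:
    - [[0,0,0.4],[0,0,0],1]
    - [[0,0,0.4],[0,0,0],1]
    - [[0,0,0.4],[0,0,0],1]

```text
clock: 18.53
tool_pos: [0.4346, 0.1763, 0.104]
tcp_rot: [0.118, 0.993, -0.0, -0.0]
force: [-3.3, -0.6, 5.6]
width: 0.0
grip_force: 3.4
```

Firm contact at the stop (about 6 N, TCP no longer sinking), so the lid is fully shut. I'll lift straight off.

>>> drive_tool:
  targets:
    - [[0,0,-2],[0,0,0],1]
    - [[0,0,-15],[0,0,0],1]
    - [[0,0,-50],[0,0,0],1]
    - [[0,0,-90],[0,0,0],1]
    - [[0,0,-130],[0,0,0],1]
    - [[0,0,-150],[0,0,0],1]
    - [[0,0,-150],[0,0,0],1]
    - [[0,0,-150],[0,0,0],1]

```text
clock: 19.2
tool_pos: [0.4354, 0.1763, 0.2545]
tcp_rot: [0.118, 0.993, 0.0, 0.002]
force: [-0.8, 0.6, -0.7]
width: -0.0002
grip_force: 0.0
```

```bash
python3 - <<'E'
from h import *
i,d=capture("side"); cv2.imwrite("pics/p8.png",cv2.resize(i[160:260,270:380],None,fx=5,fy=5,interpolation=cv2.INTER_CUBIC))
E
```

```text
(no output)
```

View pics/p8.png

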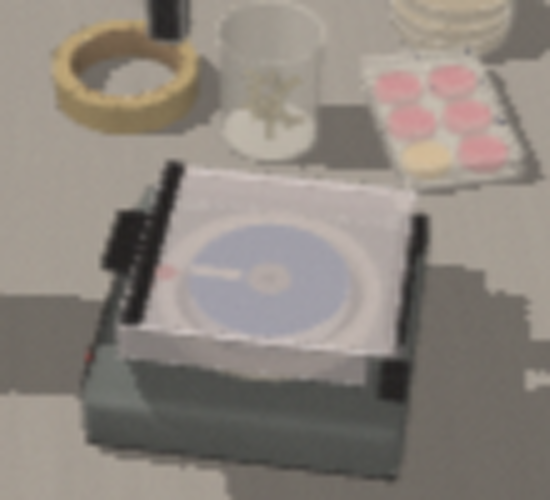

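The lid is shut, the mark at (195,272) points at the pointer at (165,272), and the arm is clear. I'm handing in.

```bash
python3 -c "
from h import *
print(arm.close_job())"
```

```text
the job is handed in; nothing more can be done
None
```

The job is handed in with no verdict returned: by camera the rotor's mark was back at the pointer for the second time (about 6.28 rad), the lid was pushed fully shut with the highest force I read about 7 N, the arm was clear, and no other bench item was touched.

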